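Set a lopsided specimen bar on the balance

ROBOT

A 6-joint arm with a two-finger parallel gripper is mounted at the origin on a cart in front of the work surface, level with it; the furniture and walls round the work are solid. World frame = base frame: x ahead of the robot, y to its left, z up, the work surface at z = 0. Lengths are in mm, angles in degrees, forces in N, time in s.
With the tool pointing down it reaches from about 350 to 850 mm from the base axis. Payload 8.1 kg.
Tool frame: the origin (TCP) lies between the finger pads; the fingertips stand 22 mm ahead of it and the grasp point (between the pads) lies 3 mm ahead of it; z points along the fingers, y is the line along which they close (so a half turn about z gives the same grasp; the last joint's range is limited). The gripper opens to 85 mm and grips with 20 to 120 N. Pads are 22 mm wide; open, the fingers measure 114 mm over their backs; the gripper's body (76 mm by 85 mm) begins 54 mm behind the grasp point. The pads swing forward as they close: fully open they stand 13 mm farther back than shut.
Start: joints at [-72.674, 7.471, 85.268, -0, 87.261, -4.893], TCP at [226.912, -555.443, 253.292] pointing down, gripper open.
Joint ranges: [-169.43, 169.43], [-51.17, 129.36], [1.28, 143.12], [-76.62, 256.62], [0, 156.53], [-152.29, 152.29]. Speed limits (degrees/s): [136.94, 136.94, 159.86, 180, 180, 180].

INTERFACE

Orientations are given as [roll, pitch, yaw] about the fixed x, y, z axes, in that order (R = Rz(yaw) Ry(pitch) Rx(roll)).
In Python, from bench import sense, snapshot, calibration, hand_in gives the robot as it stands.
- The arm moves only by the shell command python3 -m crank 'ROWS' [FORCE]. ROWS is JSON, a list of rows, each a list of 5 numbers: the shift along the tool's x, y, z in cm, then the turn about the tool's z in rad, then the finger opening in cm, from 0 to 8.54. A call has 1 to 20 rows; each row is the pose to reach, as a shift and turn from the pose commanded when the call began, along the tool's axes at that moment; what a row does not reach only later rows make up. A row lasts 1/10 s, in which the tool goes at most 50 mm and 8.59 degrees, less where a joint would pass 70% of its speed; a pose out of reach is approached as far as the arm can. A call with a gripper value outside its range is refused whole. The fingers move at their own pace and stop on an object; FORCE is the grip in N (left out, the last holds). Time passes only in rows, so rows that repeat a pose let the fingers close. It gives the time, the measured TCP pose, the force, the opening and the grip force at its end, in the units of the state.
- sense(): the state, without advancing time (a new reading comes with each control period).
- snapshot(name): name is "scene" or "side" or "wrist"; returns (picture, depth): 384x512x3 uint8, red, green, blue; 384x512 float32, mm along the optical axis (not along the pixel's ray), 0 where there is no reading.
- calibration(name): a dict with "fovy" (degrees; the focal length in pixels is half the picture's height over the tangent of half this angle, whatever the lens; pixels are square), "cx", "cy" (the principal point, pixels), "rvec" (rotation vector, rad) and "tvec" (3), from world to camera coordinates, as OpenCV has them; the wrist camera has in their place "tool_from_camera" (4x4, takes a point from camera to tool coordinates, whose origin is the TCP and whose axes are the flange's). Camera axes: x right, y down, z forward; pixel columns grow to the right and rows downward; lengths in mm; the calibration is good to about 2 mm. The wrist camera is an equidistant fisheye: a pixel r from the principal point sees the ray r / f radians off the axis. A picture is of the moment at which its call begins: read the wrist's pose just before it. calibration takes no time and is no camera call.
- hand_in(): hands the job in; it is judged then, once.
The state is a dict: "time": time; "joint_pos": joint angles; "qd": joint speeds; "joint_efforts": joint torques, N m; "tool_pos": TCP position; "tcp_rot": TCP orientation; "ft_force": force on the tool from outside, world axes, zero at the start; "wrist_torque": the same for the moment, N m; "finger_gap": finger opening in mm; "grip_force": force on a finger pad.
Only numpy, scipy, OpenCV 4.12 (cv2) and the standard library are available. Lean on these libraries where they do the work, as an engineer would, in place of code of your own. Each camera call takes 0.05 s, during which the arm holds its last target. There are 200 camera calls.

TASK

Swing the case's lid open until it stays back by itself, take out the steel specimen bar and set it on the balance so that it rests level on the small raised weighing pad alone, then let go; leave the lid open. The bar's weight is unevenly spread inside: try a small lift first, shift your grip along the rail to the balance point, and never let the bar tip more than about 12 degrees. Set it down gently and leave the glass beaker and the white dish where they stand.

Things in the scene. Friction and masses are not known exactly. Their poses are not given: they have to be found in the camera images.
- case: Aluminium case, fixed, to the robot's left. Origin: centre of its underside; z up, front (lid handle) to its own -x, roughly the robot. Outside 100 mm along x, 230 mm along y: a tray with walls only 24 mm high, and over it a deep lid that makes it 80 mm high. Two rubber rests (tops 10 mm above the underside, at y = -70 and +70 mm) carry the bar.
- lid (a joint): Angle of the case's lid (rad): 0 shut, 2.0 fully open (leaning back on its stop, well clear of the bar). Weighs 0.25 kg, turns about the far rim of the tray; below about 0.8 it falls shut, beyond about 1.1 it falls open by itself, slightly stiff between.
- lid_hinge (a point): Point on the lid's hinge line at its middle, on the case: x = +50 mm, z = 24 mm in the case's frame; the hinge line runs along the case's y. x, y, z are the case's axes and do not turn with the lid.
- lid_handle (a point): Middle of the lid's bar handle: round, 10 mm thick, 100 mm long along the case's y, 45 mm in front of the lid's front face (40 mm free between), 60 mm above the case's underside when shut. Moves with the lid: 145 mm in front of and 36 mm above the hinge line when shut. Can be pinched from above, fingers closing along the case's x, and turns in the fingers as the lid swings.
- bar: Sealed steel specimen bar, lying in the case along the case's y. Origin: centre of its underside. Body 190 mm along its y, 36 mm along its x, 28 mm high, flat underneath; 0.7 to 1.1 kg. Its balance point lies somewhere from -60 to +60 mm along its y from the middle, unseen and constant. Gripped far from it, the smooth rail turns in the fingers and the heavy end stays down.
- rail_mid (a point): Middle of the bar's carrying rail: a round, smooth (slippery, friction about 0.3) steel rod 12 mm thick along the bar's y, 54 mm above the bar's underside with 20 mm free below it, clear to grip within 68 mm either side of the middle; its two posts stand at -80 and +80 mm. Axes as the bar's.
- balance: White bench balance, fixed, to the robot's right. Origin: centre of its underside; z up. Housing 170 mm along its x, 160 mm along its y, 48 mm high; blank display to the robot's side.
- pad: The balance's weighing pad: a square rubber plate 24 x 24 x 7 mm, sides along the balance's x and y, on a thin column. Fixed. Origin: centre of its underside, 78 mm above the bench, 15 mm along +x from the balance's middle.
- pad_top (a point): Centre of the weighing pad's top face, 85 mm above the bench. The bar rests here in any heading, with its balance point over the pad.
- dish: Bystander: loose white porcelain dish, 87 mm across, 30 mm high, between case and balance near the robot. Origin: centre of its underside.
- glass_beaker: Bystander: loose small glass beaker, 51 mm across, 68 mm high, between case and balance towards the back. Origin: centre of its underside.

How it is judged:
By the outcome, as a careful person would: the job done as asked, in the order asked, and still so for the second after the job is handed in, with the robot touching nothing.
It also fails if it takes over 64 s, if anything falls off the work surface, if the arm or the gripper's body presses on something with over 40 N, if the wrist force passes 120 N, or if a joint passes its speed limit or range.

## Working session

There is one attempt and no reset: what is moved stays moved. The work goes in short steps, Python scripts to look and compute and a shell command to move; the robot and the scene stay as the last step left them, time stands still between calls to the robot, and variables do not carry over. Pictures are saved under pics/ and viewed, at most 10 in all, crops included, and the job is handed in when it is done.

```bash
ls; mkdir -p pics; cat > h.py <<'E'
import numpy as np, cv2
from scipy.spatial.transform import Rotation as R
from bench import sense, snapshot, calibration
def cam(n):
    c=calibration(n); f=192/np.tan(np.radians(c["fovy"])/2)
    return c,f
def world(n,depth):
    "per-pixel world points for fixed cameras"
    c,f=cam(n); v,u=np.mgrid[0:384,0:512]
    P=np.stack([(u-c["cx"])/f*depth,(v-c["cy"])/f*depth,depth],-1)
    Rm=cv2.Rodrigues(np.array(c["rvec"],float))[0]
    return (P-np.array(c["tvec"]).ravel())@Rm
E
python3 - <<'E'
from h import *
for n in("scene","side"):
    p,d=snapshot(n); np.savez(f"{n}0.npz",p=p,d=d); cv2.imwrite(f"pics/{n}0.png",p[:,:,::-1])
    print(calibration(n))
print(calibration("wrist")); print(sense())
a=[cv2.imread(f"pics/{n}0.png") for n in("scene","side")]
E
```

```text
pics
{'fovy': 45.463612421508465, 'cx': 259.04032651449216, 'cy': 193.53696550071473, 'rvec': array([ 0.85703695, -2.26294193,  1.39607942]), 'tvec': array([368.88335445, 224.84174811, 760.05615532])}
{'fovy': 43.36845294244716, 'cx': 245.7703771207136, 'cy': 195.5589290271754, 'rvec': array([-0.05482969,  2.84268911, -1.3217379 ]), 'tvec': array([ 507.41186614,   67.82252099, 1426.97734417])}
{'fovy': 65.70646984690485, 'cx': 253.87758449283947, 'cy': 191.47333377236893, 'tool_from_camera': array([[-6.83705921e-04, -9.46808383e-01, -3.21797171e-01,
         8.34075515e+01],
       [ 9.99999373e-01, -9.32647597e-04,  6.19436987e-04,
         8.72589994e-02],
       [-8.86611490e-04, -3.21796546e-01,  9.46808427e-01,
        -1.20206344e+02],
       [ 0.00000000e+00,  0.00000000e+00,  0.00000000e+00,
         1.00000000e+00]])}
{'time': 0.1, 'joint_pos': array([-7.26756190e+01,  7.51327994e+00,  8.53234062e+01, -2.45682431e-04,
        8.72616147e+01, -4.89104465e+00]), 'qd': array([ 0.1538172 , -0.08903097, -0.06075462,  0.05795945,  0.01146267,
        0.04477541]), 'joint_efforts': array([ 4.98167774e-04, -5.70952141e+01, -5.01942587e+01, -2.12096215e-04,
        8.15653388e-03,  1.09002183e-06]), 'tool_pos': array([ 226.75460529, -555.0021451 ,  252.31973497]), 'tcp_rot': array([-1.79902036e+02, -8.13675991e-03,  2.22154306e+01]), 'ft_force': array([0.65627495, 0.10672071, 0.17114838]), 'wrist_torque': array([-0.02765735,  0.02377111, -0.01156743]), 'grip_force': 0.0, 'finger_gap': 85.19087018334172}
```

View pics/scene0.png

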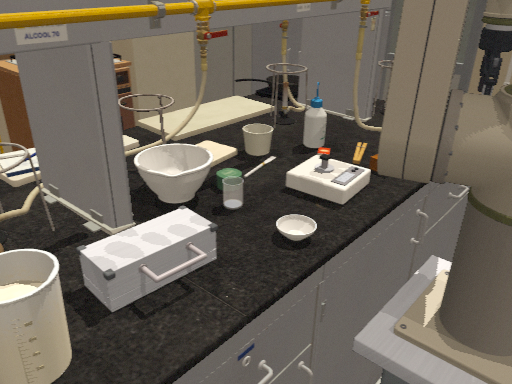

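View pics/side0.png

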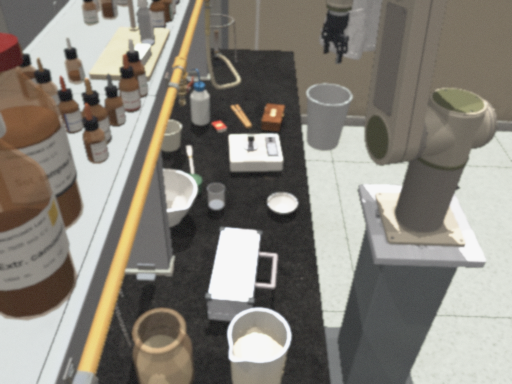

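The scene view shows the case at about (150,255) with its handle at (180,263). The balance is at (328,178) with the pad at about (324,160), the dish at (297,228) and the beaker at (232,192). The side view shows the case at (236,272), handle (272,270), balance (256,152), beaker (216,197) and dish (283,204).

```bash
python3 - <<'E'
from h import *
for n,box in(("scene",dict(case=(75,200,225,305),bal=(280,140,378,205),dish=(270,208,322,245),beak=(215,170,250,212))),("side",dict(case=(200,220,285,325),bal=(222,125,290,178),dish=(262,188,302,220),beak=(203,180,230,214)))):
    z=np.load(n+"0.npz"); W=world(n,z["d"].astype(float)); p=z["p"]
    for k,(a,b,c,d) in box.items():
        w=W[b:d,a:c].reshape(-1,3); ok=z["d"][b:d,a:c].ravel()>0; w=w[ok]
        w=w[(w[:,0]>250)&(w[:,0]<900)]
        tops={"case":[(73,90),(50,66)],"bal":[(40,55),(74,95)],"dish":[(24,36)],"beak":[(55,78)]}[k]
        print(n,k,"table z",np.median(w[w[:,2]<15][:,2]).round(1))
        for lo,hi in tops:
            s=w[(w[:,2]>lo)&(w[:,2]<hi)]
            if len(s)<5: print(k,lo,len(s)); continue
            r=cv2.minAreaRect(s[:,:2].astype(np.float32)); print(k,lo,hi,len(s),"ctr",np.round(r[0],1),"size",np.round(r[1],1),"ang",round(r[2],1),"z",np.median(s[:,2]).round(1),"mean",s.mean(0).round(1), "pct",np.percentile(s[:,:2],[1,99],axis=0).round(0).tolist())
            if k=="case" and lo==73:
                # long axis via handle later
                print(cv2.boxPoints(r).round(1).tolist())
E
```

```text
scene case table z 0.6
case 73 90 4274 ctr [593.6 260. ] size [234.  250.3] ang 85.5 z 80.2 mean [522.2 277.6  79.9] pct [[468.0, 154.0], [586.0, 382.0]]
[[459.70001220703125, 153.1999969482422], [709.2000122070312, 133.60000610351562], [727.5, 366.8999938964844], [478.0, 386.5]]
case 50 66 1654 ctr [597.  287.1] size [362.8 223.9] ang 8.3 z 60.5 mean [507.2 281.6  59.5] pct [[424.0, 162.0], [759.0, 383.0]]
scene bal table z 0.7
bal 40 55 1669 ctr [ 483.1 -275.5] size [170.3 161.8] ang 4.7 z 48.5 mean [ 472.4 -261.7   48.4] pct [[396.0, -355.0], [565.0, -194.0]]
bal 74 95 65 ctr [ 498.2 -275.9] size [24.6 28.4] ang 5.3 z 83.9 mean [ 497.  -273.4   82.8] pct [[485.0, -289.0], [510.0, -263.0]]
scene dish table z 0.6
dish 24 36 268 ctr [399.7 -21.9] size [86.  86.3] ang 22.4 z 28.3 mean [402.  -24.8  28. ] pct [[358.0, -65.0], [443.0, 22.0]]
scene beak table z 0.7
beak 55 78 213 ctr [596.5 -29.7] size [48.  55.3] ang 42.1 z 62.3 mean [596.  -29.6  62.5] pct [[571.0, -54.0], [621.0, -4.0]]
side case table z 0.2
case 73 90 3077 ctr [528.1 268.6] size [235.4 111.3] ang 85.4 z 80.2 mean [52
[... 208 characters left out ...]
ctr [478.6 294.4] size [248.1 109.9] ang 62.2 z 61.9 mean [484.2 321.1  60.6] pct [[426.0, 219.0], [582.0, 386.0]]
side bal table z 0.7
bal 40 55 1346 ctr [ 488.1 -275.8] size [169.4 173.3] ang 5.5 z 48.6 mean [ 486.8 -263.    48.6] pct [[403.0, -356.0], [573.0, -191.0]]
bal 74 95 41 ctr [ 501.9 -273.4] size [23.2 27.5] ang 0.8 z 84.3 mean [ 502.2 -270.8   83.9] pct [[490.0, -286.0], [514.0, -260.0]]
side dish table z 0.9
dish 24 36 147 ctr [401.9 -19.3] size [85.9 85.2] ang 46.6 z 28.2 mean [400.9 -25.3  28.3] pct [[361.0, -64.0], [443.0, 24.0]]
side beak table z 0.6
beak 55 78 130 ctr [599.2 -25. ] size [48.8 53.3] ang 27.3 z 63.2 mean [599.  -27.8  63.1] pct [[576.0, -52.0], [623.0, 0.0]]
```

```bash
python3 - <<'E'
from h import *
yaw=np.radians(-4.5); ex=np.array([np.cos(yaw),np.sin(yaw)]); ey=np.array([-ex[1],ex[0]]); c=np.array([528,268.5])
for n in("scene","side"):
    z=np.load(n+"0.npz"); W=world(n,z["d"].astype(float)); w=W[z["d"]>0]
    q=np.c_[(w[:,:2]-c)@ex,(w[:,:2]-c)@ey,w[:,2]]
    t=q[(abs(q[:,0])<70)&(abs(q[:,1])<130)&(q[:,2]>76)&(q[:,2]<86)]
    H=np.histogram(t[:,0],np.arange(-70,71,4)); print(n,"top x",H[0].tolist())
    print("top y pct",np.percentile(t[:,1],[.5,99.5]).round(1))
    # edges angle: front edge x vs y
    e=[];
    for y in range(-100,101,10):
        s=t[abs(t[:,1]-y)<6]; e.append((y,np.percentile(s[:,0],1) if len(s) else np.nan))
    e=np.array(e);e=e[~np.isnan(e[:,1])]; pf=np.polyfit(e[:,0],e[:,1],1);print("front edge fit",pf,e[:,1].round(0).tolist())
    g=q[(q[:,0]>-115)&(q[:,0]<-75)&(abs(q[:,1])<80)&(q[:,2]>45)&(q[:,2]<75)]
    print("handle",len(g),np.percentile(g,[2,50,98],axis=0).round(1).tolist(),np.polyfit(g[:,1],g[:,0],1), "world", (c+g[:,:2].mean(0)@np.array([ex,ey])).round(1))
E
```

```text
scene top x [0, 0, 6, 50, 248, 193, 173, 148, 167, 157, 157, 162, 148, 155, 163, 140, 154, 152, 151, 149, 141, 141, 147, 145, 132, 146, 141, 136, 153, 61, 13, 1, 0, 0, 0]
top y pct [-116.9  112.1]
front edge fit [-1.71109410e-03 -5.27322757e+01] [-55.0, -52.0, -53.0, -53.0, -52.0, -53.0, -53.0, -53.0, -52.0, -53.0, -53.0, -52.0, -52.0, -52.0, -52.0, -52.0, -52.0, -52.0, -52.0, -52.0, -58.0]
handle 422 [[-102.4, -54.3, 57.8], [-98.8, 4.5, 63.6], [-76.3, 50.8, 66.3]] [ 4.05635402e-03 -9.58625704e+01] world [432.6 277.8]
side top x [0, 0, 0, 11, 25, 124, 123, 119, 124, 117, 115, 121, 115, 122, 116, 118, 120, 116, 115, 118, 120, 116, 120, 114, 118, 116, 118, 117, 116, 109, 20, 6, 0, 0, 0]
top y pct [-115.5  115.1]
front edge fit [-2.83273402e-03 -4.94214669e+01] [-54.0, -49.0, -50.0, -48.0, -49.0, -49.0, -48.0, -49.0, -50.0, -48.0, -49.0, -49.0, -48.0, -50.0, -49.0, -49.0, -50.0, -49.0, -50.0, -49.0, -54.0]
handle 195 [[-99.7, -52.7, 58.4], [-93.1, 7.0, 63.7], [-75.7, 54.1, 67.9]] [-2.13415503e-03 -9.15179101e+01] world [437.1 279.5]
```

```bash
cat >> h.py <<'E'
EX=np.array([np.cos(np.radians(-4.5)),np.sin(np.radians(-4.5)),0]);EY=np.array([-EX[1],EX[0],0]);C=np.array([527.5,267.5,0])
def case(x,y,z): return C+x*EX+y*EY+np.array([0,0,z])
def go(p,yaw=None):
    "cm shift and turn (rad) to bring the TCP to p"
    s=sense(); Rm=R.from_euler("xyz",s["tcp_rot"],degrees=True)
    d=Rm.inv().apply(np.array(p)-s["tool_pos"])/10
    t=0 if yaw is None else -np.radians((yaw-s["tcp_rot"][2]+180)%360-180)
    return d.round(2),round(t,3)
E
python3 - <<'E'
from h import *
for n in("scene","side"):
    z=np.load(n+"0.npz"); W=world(n,z["d"].astype(float)); w=W[z["d"]>0]
    print(n)
    for x0 in range(350,900,50):
        o=[]
        for y0 in range(-350,500,50):
            s=w[(w[:,0]>=x0)&(w[:,0]<x0+50)&(w[:,1]>=y0)&(w[:,1]<y0+50)]
            o.append(int(np.percentile(s[:,2],99)) if len(s)>3 else -1)
        print(x0,o)
print(case(-95,0,63), go([520,-100,260],54), go(case(-95,0,180),85.5))
E
```

```text
scene
350 [3, 44, 47, 2, 2, 30, 30, 31, 2, 2, 2, 2, 2, 2, 2, 2, 2]
400 [53, 53, 52, 33, 2, 32, 30, 30, 2, 2, 2, 65, 66, 65, 2, 2, 166]
450 [53, 86, 50, 45, 2, 2, 2, 2, 2, 2, 81, 81, 81, 81, 81, 2, 166]
500 [50, 86, 50, 48, 2, 2, 2, 2, 2, 79, 82, 82, 81, 82, 81, 2, 166]
550 [49, 50, 50, 47, 2, 67, 68, 2, 2, 82, 82, 82, 81, 82, 82, 2, -1]
600 [2, 2, 3, 3, 37, 399, 392, 105, 104, -1, -1, -1, -1, 2, 2, 2, 112]
650 [448, 450, 452, 454, 456, 457, 460, 461, 462, 465, 466, 468, 471, 473, 474, -1, -1]
700 [78, 8, 2, 2, 39, 105, 97, 4, 60, 106, 396, 389, 6, 2, 2, -1, -1]
750 [77, 77, 2, 17, 6, 106, 104, 53, 104, 105, -1, 380, 8, 189, 189, 186, -1]
800 [78, 71, 21, 19, -1, 199, 199, 197, 105, 2, -1, 371, 10, 189, 185, 11, -1]
850 [3, 20, 21, -1, -1, 200, -1, 199, 2, -1, -1, 362, 10, 189, 183, 43, -1]
side
350 [4, 5, 43, 4, 5, 30, 31, 32, 4, 3, 4, 4, 3, 3, 3, 4, 4]
400 [55, 55, 54, 44, 5, 32, 30, 31, 4, 5, 4, 67, 66, 66, 4, -1, 167]
450 [52, 86, 54, 49, 5, 5, 3, 4, 3, 3, 84, 83, 83, 83, 83, -1, 167]
500 [52, 87, 54, 49, 6, 5, 5, 4, 3, -1, 83, 84, 84, 83, 83, 5, 167]
550 [52, 52, 51, 49, 5, 66, 69, 4, 4, 80, 83, 84, 84, 84, 83, 3, 4]
600 [5, 4, 5, 6, 35, 57, 70, 104, 5, 5, 4, 4, 4, 4, 4, 4, 178]
650 [498, 498, 499, 499, 499, 498, 498, 498, 498, 499, 498, 498, 498, 498, 499, 499, 498]
700 [507, 511, 536, 554, 567, 514, 514, 612, 538, 537, 513, 601, 601, 589, 588, 595, 527]
750 [498, 498, 5, 3, 565, 583, 515, 608, 537, 514, 513, 499, 498, 565, 611, 572, 499]
800 [499, 510, 500, 500, 500, 514, 514, 514, 514, 514, 566, 499, 576, 598, 585, 5, 4]
850 [-1, 519, 500, 550, 551, 500, 500, 500, 500, 499, 588, 500, 601, 606, -1, -1, -1]
[432.7928533  274.95361409  63.        ] (array([ 44.35, -31.04,  -0.71]), np.float64(-0.555)) (array([ 50.45, -69.03,   7.36]), np.float64(-1.105))
```

```bash
python3 -m crank '[[44,-31,0,-0.55,3],[44,-31,0,-0.55,3],[44,-31,0,-0.55,3],[44,-31,0,-0.55,3],[44,-31,0,-0.55,3],[44,-31,0,-0.55,3],[44,-31,0,-0.55,3],[44,-31,0,-0.55,3],[44,-31,0,-0.55,3],[44,-31,0,-0.55,3],[44,-31,0,-0.55,3],[50.4,-69,7,-1.105,3],[50.4,-69,7,-1.105,3],[50.4,-69,7,-1.105,3],[50.4,-69,7,-1.105,3],[50.4,-69,7,-1.105,3],[50.4,-69,7,-1.105,3],[50.4,-69,7,-1.105,3],[50.4,-69,7,-1.105,3],[50.4,-69,7,-1.105,3]]'
python3 - <<'E'
from h import *
print(go(case(-95,0,63),85.5),sense()["joint_pos"].round(1))
s=sense();p,d=snapshot("wrist"); np.savez("w1.npz",p=p,d=d,t=s["tool_pos"],r=s["tcp_rot"]); cv2.imwrite("pics/w1.png",p[:,:,::-1])
E
```

```text
time: 2.1
tool_pos: [429.9, 277.8, 181.6]
tcp_rot: [-179.8, -0.0, 85.8]
ft_force: [-0.2, -0.3, 0.3]
finger_gap: 30.1
grip_force: 0.0
(array([-0.26,  0.34, 11.86]), np.float64(0.005)) [ 2.710e+01 -3.500e+00  1.041e+02  1.000e-01  7.960e+01  3.120e+01]
```

View pics/w1.png

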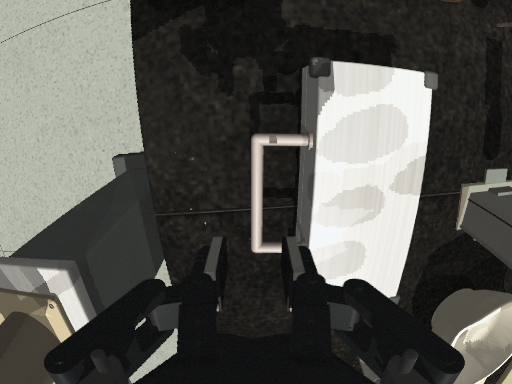

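The wrist picture shows the handle bar upright at column 257, between rows 140 and 248. The fingers straddle it at columns 215 and 293, so the alignment looks right. I'll check this with rays.

```bash
cat >> h.py <<'E'
def wray(uv,tpos,trot,z):
    c,f=cam("wrist"); T=np.array(c["tool_from_camera"]); d=np.array(uv,float)-[c["cx"],c["cy"]]
    r=np.linalg.norm(d,axis=-1); th=r/f; s=np.sin(th)/np.maximum(r,1e-9)
    v=np.stack([d[...,0]*s,d[...,1]*s,np.cos(th)],-1)
    Rm=R.from_euler("xyz",trot,degrees=True).as_matrix()
    v=v@T[:3,:3].T@Rm.T; o=Rm@T[:3,3]+tpos
    return o+v*((z-o[2])/v[...,2])[...,None]
def tocase(p): p=np.asarray(p)-C; return np.stack([p@EX,p@EY,p[...,2]],-1)
E
python3 - <<'E'
from h import *
z=np.load("w1.npz")
P=wray([[257.5,140],[257.5,248],[257.5,200]],z["t"],z["r"],62); print(P.round(1),tocase(P).round(1))
P=wray([[330,62],[434,76],[300,240]],z["t"],z["r"],80); print(tocase(P).round(1))
E
```

```text
[[436.4 322.9  62. ]
 [429.5 223.9  62. ]
 [432.8 271.2  62. ]] [[-95.1  48.1  62. ]
 [-94.3 -51.1  62. ]
 [-94.7  -3.8  62. ]]
[[-41.9 111.8  80. ]
 [ 50.2 111.6  80. ]
 [-58.5 -33.2  80. ]]
```

```bash
python3 -m crank '[[-0.3,0.3,4,0,3],[-0.3,0.3,8,0,3],[-0.3,0.3,10,0,3],[-0.3,0.3,11.9,0,3],[-0.3,0.3,11.9,0,3],[-0.3,0.3,11.9,0,0.5],[-0.3,0.3,11.9,0,0.5],[-0.3,0.3,11.9,0,0.5],[-0.3,0.3,11.9,0,0.5],[-0.3,0.3,11.9,0,0.5]]' 40
python3 - <<'E'
from h import *
print(tocase(sense()["tool_pos"]).round(1))
for th in np.radians([8,16,24,32,40,48,56,64,72]):
    a=np.arctan2(36,-145)-th; r=149.4; print(np.degrees(th).round(),((r*np.cos(a)+145)/10).round(2),(-(r*np.sin(a)-36)/10).round(2))
E
```

```text
time: 3.15
tool_pos: [431.4, 270.0, 64.3]
tcp_rot: [-179.5, 0.1, 85.5]
ft_force: [-20.3, -1.4, 8.0]
finger_gap: 8.6
grip_force: 39.0
[-96.   -5.   64.3]
8.0 0.64 -1.98
16.0 1.55 -3.86
24.0 2.72 -5.59
32.0 4.11 -7.14
40.0 5.71 -8.48
48.0 7.47 -9.58
56.0 9.38 -10.43
64.0 11.38 -11.01
72.0 13.44 -11.3
```

```bash
python3 -m crank '[[0.26,0,-1,0,0.5],[0.64,0,-1.98,0,0.5]]' 
python3 -m crank '[[0,0.42,-0.95,0,0.5],[0,0.91,-1.88,0,0.5],[0,1.46,-2.77,0,0.5],[0,2.08,-3.61,0,0.5],[0,2.75,-4.41,0,0.5],[0,3.47,-5.16,0,0.5]]' | head -0; python3 -c "
from h import *
s=sense();print(s['ft_force'].round(1),s['finger_gap'],tocase(s['tool_pos']).round(1))"
```

```text
time: 3.35
tool_pos: [437.2, 271.9, 84.3]
tcp_rot: [179.9, 0.5, 85.5]
ft_force: [21.5, -42.2, -11.4]
finger_gap: 8.2
grip_force: 38.8
[  6.4 -11.3 -10.1] 8.529895279690752 [-56.   -0.6 136.4]Exception ignored on flushing sys.stdout:
BrokenPipeError: [Errno 32] Broken pipe
```

```bash
python3 -m crank '[[0,0.78,-0.7,0,0.5],[0,1.6,-1.34,0,0.5],[0,2.46,-1.92,0,0.5],[0,3.36,-2.44,0,0.5],[0,4.3,-2.89,0,0.5],[0,5.27,-3.29,0,0.5],[0,6.26,-3.6,0,0.5],[0,7.27,-3.87,0,0.5],[0,8.3,-4.03,0,0.5],[0,9.3,-4.16,0,0.5],[0,9.3,-4.16,0,0.5]]'
python3 -c "
from h import *
s=sense();print(s['joint_pos'].round(0),tocase(s['tool_pos']).round(1))
p,d=snapshot('side');cv2.imwrite('pics/s2.png',p[:,:,::-1])"
```

```text
time: 5.05
tool_pos: [564.9, 265.3, 179.6]
tcp_rot: [179.9, 0.1, 85.4]
ft_force: [-0.9, -7.0, 2.8]
finger_gap: 8.3
grip_force: 40.5
[21. 14. 86. -0. 80. 25.] [ 37.5   0.7 179.6]
```

View pics/s2.png

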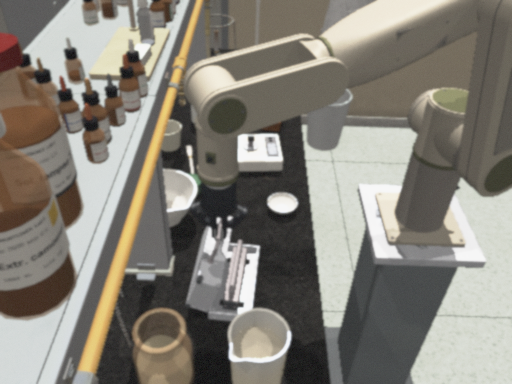

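The side view shows the lid upright with the gripper holding its handle near (222,235), and the bar lying exposed at about (238,275). I'll release the lid so that it falls back.

```bash
python3 -m crank '[[0,0,0,0,5],[0,0,-0.5,0,5],[0,0,-2,0,5],[0,0,-4,0,5],[0,-3,-4.5,0,5],[0,-6,-4.5,0,5],[0,-8,-4.5,0,5],[0,-8,-4.5,0,5],[0,-8,-4.5,0,5],[0,-8,-4.5,0,5]]' 120
python3 -c "
from h import *
s=sense();p,d=snapshot('wrist');np.savez('w2.npz',p=p,d=d,t=s['tool_pos'],r=s['tcp_rot']);cv2.imwrite('pics/w2.png',p[:,:,::-1])
p,d=snapshot('side');np.savez('s3.npz',p=p,d=d);W=world('side',d.astype(float));w=tocase(W[d>0])
s=w[(abs(w[:,1])<110)&(w[:,0]>52)&(w[:,0]<200)&(w[:,2]>30)&(w[:,2]<200)];print(len(s),np.percentile(s,[2,50,98],axis=0).round(0).tolist())
print(go(case(0,0,150),85.5))"
```

```text
time: 6.1
tool_pos: [484.3, 273.5, 223.4]
tcp_rot: [179.9, -0.0, 85.5]
ft_force: [-0.1, 0.4, -0.1]
finger_gap: 49.9
grip_force: 0.0
2323 [[92.0, -109.0, 40.0], [134.0, -11.0, 108.0], [198.0, 104.0, 192.0]]
(array([-0.24,  4.36,  7.27]), np.float64(0.0))
```

View pics/w2.png

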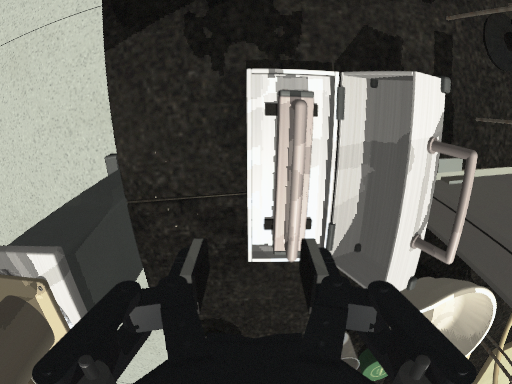

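The wrist view shows the lid leaning back open. The bar lies in the tray with its body at columns 277–313, rows 92–250, and its rail running from (301,103) to (291,258).

```bash
python3 -c "
from h import *
z=np.load('w2.npz')
print(tocase(wray([[301,103],[297.5,170],[291.5,257]],z['t'],z['r'],66)).round(1))
print('body',tocase(wray([[280,93],[313,92],[275,250]],z['t'],z['r'],38)).round(1))
print('tray',tocase(wray([[248,70],[248,262],[337,71]],z['t'],z['r'],24)).round(1))"
```

```text
[[  1.   77.8  66. ]
 [ -0.4  13.1  66. ]
 [ -1.7 -84.4  66. ]]
body [[-16.3  86.8  38. ]
 [ 17.7  88.9  38. ]
 [-17.8 -91.4  38. ]]
tray [[ -48.9  111.4   24. ]
 [ -50.2 -117.    24. ]
 [  46.8  113.7   24. ]]
```

```bash
python3 -c "
from h import *
print(go(case(-0.5,-2,67),84.8))"
```

```text
(array([-0.44,  4.31, 15.57]), np.float64(0.012))
```

```bash
python3 -m crank '[[-0.44,4.3,4,0.012,5],[-0.44,4.3,8,0.012,5],[-0.44,4.3,12,0.012,5],[-0.44,4.3,14,0.012,5],[-0.44,4.3,15.4,0.012,5],[-0.44,4.3,15.4,0.012,5],[-0.44,4.3,15.4,0.012,5]]' 120
python3 -c "
from h import *
s=sense();print(tocase(s['tool_pos']).round(1),s['ft_force'].round(2),s['wrist_torque'].round(3))"
python3 -m crank '[[0,0,0,0,0.5],[0,0,0,0,0.5],[0,0,0,0,0.5],[0,0,0,0,0.5],[0,0,0,0,0.5]]' 120
python3 -c "
from h import *
s=sense();print(tocase(s['tool_pos']).round(1),s['ft_force'].round(2),s['wrist_torque'].round(3))"
```

```text
time: 6.9
tool_pos: [526.7, 265.9, 69.3]
tcp_rot: [179.9, -0.0, 84.8]
ft_force: [0.3, 0.2, -0.5]
finger_gap: 49.9
grip_force: 0.0
[-0.6 -1.7 69.3] [ 0.29  0.18 -0.52] [-0.023 -0.029 -0.022]
time: 7.4
tool_pos: [526.8, 266.1, 70.2]
tcp_rot: [179.9, -0.1, 84.8]
ft_force: [-2.1, -0.7, 6.2]
finger_gap: 8.1
grip_force: 117.5
[-0.6 -1.5 70.2] [-2.05 -0.75  6.23] [-0.048  0.294 -0.029]
```

```bash
python3 -m crank '[[0,0,0,0,3],[0,0,0,0,3],[0,0,0.3,0,3],[0,0,0.3,0,3],[0,0,0.3,0,0.5],[0,0,0.3,0,0.5],[0,0,0.3,0,0.5],[0,0,0.3,0,0.5]]' 120
python3 -m crank '[[0,0,-0.2,0,0.5],[0,0,-0.4,0,0.5],[0,0,-0.6,0,0.5],[0,0,-0.6,0,0.5],[0,0,-0.6,0,0.5]]' 120
python3 -c "
from h import *
s=sense();print(tocase(s['tool_pos']).round(1),s['ft_force'].round(2),s['wrist_torque'].round(3))
s=sense();p,d=snapshot('wrist');np.savez('w3.npz',p=p,d=d,t=s['tool_pos'],r=s['tcp_rot']);cv2.imwrite('pics/w3.png',p[:,:,::-1])"
```

```text
time: 8.2
tool_pos: [526.1, 265.5, 65.3]
tcp_rot: [180.0, 0.0, 84.8]
ft_force: [1.3, -0.6, -2.0]
finger_gap: 8.4
grip_force: 117.1
time: 8.7
tool_pos: [525.5, 265.5, 70.8]
tcp_rot: [-180.0, 0.0, 84.9]
ft_force: [0.6, 0.3, -8.8]
finger_gap: 8.6
grip_force: 116.9
[-1.9 -2.2 70.8] [ 0.55  0.33 -8.83] [-0.433  0.076  0.013]
```

View pics/w3.png

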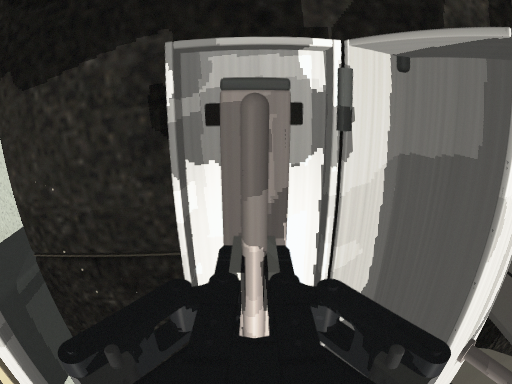

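The bar is held with its rail at column 255, its far (+y) end at row 85. I'll read its tilt from the depth.

```bash
cat >> h.py <<'E'
def wcloud(u,v,depth,t,r):
    c,f=cam("wrist"); T=np.array(c["tool_from_camera"]); d=np.stack([u-c["cx"],v-c["cy"]],-1).astype(float)
    rr=np.linalg.norm(d,axis=-1)+1e-9; k=np.tan(rr/f)/rr
    P=np.stack([d[...,0]*k,d[...,1]*k,np.ones_like(k)],-1)*depth[...,None]
    return (P@T[:3,:3].T+T[:3,3])@R.from_euler("xyz",r,degrees=True).as_matrix().T+t
def tilt(ulo,uhi,v0,v1,name=None):
    s=sense()
    if name: z=np.load(name); p,d,t,r=z["p"],z["d"],z["t"],z["r"]
    else: t,r=s["tool_pos"],s["tcp_rot"]; p,d=snapshot("wrist"); np.savez("last.npz",p=p,d=d,t=t,r=r)
    v,u=np.mgrid[v0:v1,ulo:uhi]; D=d[v0:v1,ulo:uhi].astype(float); w=wcloud(u,v,D,t,r)
    # rail crest: max z per row
    i=np.argmax(np.where(D>0,w[...,2],-1e9),1); q=tocase(w[np.arange(len(i)),i])
    m=abs(q[:,2]-np.median(q[:,2]))<25; q=q[m]; k=np.polyfit(q[:,1],q[:,2],1)
    print("rail slope deg",np.degrees(np.arctan(k[0])).round(2),"z at y=0",k[1].round(1),"y range",q[:,1].min().round(),q[:,1].max().round(), "F",s["ft_force"].round(2),"T",s["wrist_torque"].round(3),"tcp",tocase(s["tool_pos"]).round(1),"gap",round(s["finger_gap"],1))
E
python3 -c "
from h import *
tilt(245,266,105,240,'w3.npz')
tilt(292,300,115,230,'w2.npz')"
```

```text
rail slope deg -2.19 z at y=0 76.1 y range 19.0 76.0 F [ 1.05  1.36 -8.44] T [-0.402  0.052 -0.   ] tcp [-1.8 -2.2 70.9] gap 8.7
rail slope deg -0.46 z at y=0 70.2 y range -48.0 67.0 F [ 1.05  1.36 -8.44] T [-0.402  0.052 -0.   ] tcp [-1.8 -2.2 70.9] gap 8.7
```

```bash
python3 -m crank '[[0,0,0.3,0,0.5],[0,0,0.6,0,0.5],[0,0,0.6,0,0.5],[0,0,0.6,0,3],[0,0,0.6,0,3],[2,0,0.6,0,3],[4.6,0,0.6,0,3],[4.6,0,0.6,0,3],[4.6,0,0.6,0,0.5],[4.6,0,0.6,0,0.5],[4.6,0,0.6,0,0.5],[4.6,0,0.6,0,0.5],[4.6,0,0.2,0,0.5],[4.6,0,0,0,0.5],[4.6,0,-0.2,0,0.5],[4.6,0,-0.2,0,0.5],[4.6,0,-0.2,0,0.5],[4.6,0,-0.2,0,0.5]]' 120
python3 -c "
from h import *
tilt(245,266,105,240)"
```

```text
time: 10.55
tool_pos: [529.8, 311.3, 72.9]
tcp_rot: [-180.0, 0.0, 84.8]
ft_force: [1.1, 0.4, -8.1]
finger_gap: 8.6
grip_force: 117.1
rail slope deg -46.12 z at y=0 136.5 y range 81.0 114.0 F [ 1.05  0.4  -8.08] T [-0.02   0.056  0.018] tcp [-1.1 43.8 72.9] gap 8.6
```

```bash
python3 -m crank '[[0,0,-0.5,0,0.5],[0,0,-1.5,0,0.5],[0,0,-3,0,0.5],[0,0,-4.5,0,0.5],[0,0,-6,0,0.5],[0,0,-7.5,0,0.5],[0,0,-9,0,0.5],[0,0,-10.5,0,0.5],[0,0,-11.5,0,0.5],[0,0,-12,0,0.5],[0,0,-12,0,0.5],[0,0,-12,0,0.5]]' 120
python3 -c "
from h import *
s=sense();print(s['ft_force'].round(2),s['wrist_torque'].round(3),tocase(s['tool_pos']).round(1))
p,d=snapshot('wrist');np.savez('w4.npz',p=p,d=d,t=s['tool_pos'],r=s['tcp_rot']);cv2.imwrite('pics/w4.png',p[:,:,::-1])
v,u=np.mgrid[60:240,255:256];w=tocase(wcloud(u,v,d[60:240,255:256].astype(float),s['tool_pos'],s['tcp_rot']));print(w[::12,0].round(1))
"
```

```text
time: 11.8
tool_pos: [529.7, 311.3, 192.5]
tcp_rot: [-179.9, 0.0, 84.8]
ft_force: [-0.0, -0.9, -9.1]
finger_gap: 8.5
grip_force: 117.2
[-0.01 -0.9  -9.15] [-0.02   0.05   0.019] [ -1.3  43.8 192.5]
[[ 1.700e+00  1.626e+02 -9.000e-01]
 [ 1.500e+00  1.498e+02 -4.000e-01]
 [ 1.400e+00  1.371e+02 -1.000e-01]
 [ 1.200e+00  1.245e+02  1.400e+00]
 [ 1.000e+00  1.130e+02  2.430e+01]
 [ 9.000e-01  9.960e+01  4.800e+00]
 [ 8.000e-01  8.720e+01  6.700e+00]
 [ 6.000e-01  7.510e+01  9.500e+00]
 [ 5.000e-01  9.000e+01  1.395e+02]
 [ 4.000e-01  8.870e+01  1.631e+02]
 [ 3.000e-01  8.250e+01  1.644e+02]
 [ 3.000e-01  8.110e+01  1.793e+02]
 [ 3.000e-01  8.010e+01  1.926e+02]
 [ 2.000e-01  7.550e+01  1.951e+02]
 [ 1.000e-01  7.020e+01  1.960e+02]]
```

View pics/w4.png

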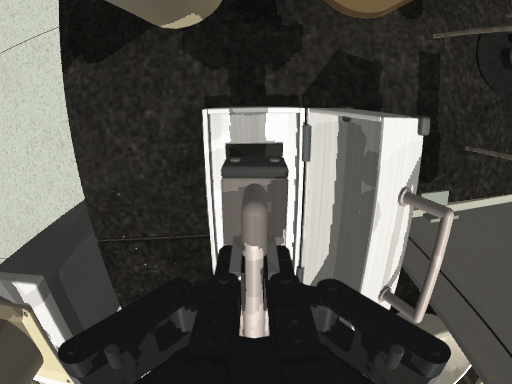

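The bar is held level. Its far end post is at (255,165), the tray below is empty, and the lid is still open.

```bash
python3 -c "
from h import *
print(go([500,-274.5,192.5],84.8))"
```

```text
(array([-5.859e+01,  2.330e+00,  1.000e-02]), np.float64(0.001))
```

```bash
python3 -m crank '[[-0.6,0,0,0,0.5],[-2,0.1,0,0,0.5],[-4.5,0.2,0,0,0.5],[-8,0.3,0,0,0.5],[-12,0.5,0,0,0.5],[-16,0.6,0,0,0.5],[-20,0.8,0,0,0.5],[-24,1,0,0,0.5],[-28,1.1,0,0,0.5],[-32,1.3,0,0,0.5],[-36,1.4,0,0,0.5],[-40,1.6,0,0,0.5],[-44,1.8,0,0,0.5],[-48,1.9,0,0,0.5],[-51.5,2.1,0,0,0.5],[-54.5,2.2,0,0,0.5],[-56.8,2.3,0,0,0.5],[-58.1,2.3,0,0,0.5],[-58.6,2.3,0,0,0.5],[-58.6,2.3,0,0,0.5]]' 120
python3 -c "
from h import *
s=sense();print(s['ft_force'].round(2),s['wrist_torque'].round(3),s['tool_pos'].round(1),s['finger_gap'])
a=[]
for n in('scene','side'):
    p,d=snapshot(n);np.savez(n+'5.npz',p=p,d=d);a.append(p)
p=np.hstack([cv2.resize(a[0][60:240,240:440],None,fx=2,fy=2),cv2.resize(a[1][60:240,160:360],None,fx=2,fy=2)]);cv2.imwrite('pics/p5.png',p[:,:,::-1])
print(go([500,-274.5,192.5],84.8))"
```

```text
time: 13.85
tool_pos: [499.8, -274.4, 193.1]
tcp_rot: [-180.0, -0.0, 84.8]
ft_force: [0.6, 1.0, -8.9]
finger_gap: 8.6
grip_force: 117.5
[ 0.64  0.99 -8.93] [-0.059 -0.06  -0.031] [ 499.8 -274.4  193.1] 8.601903571885801
(array([-0.12, -0.01,  0.06]), np.float64(0.001))
```

View pics/p5.png

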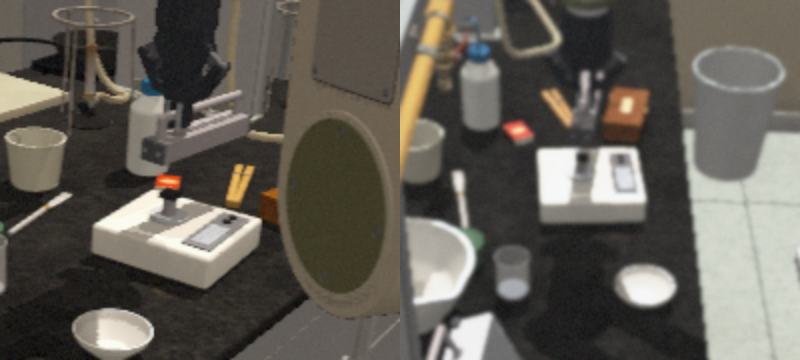

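The bar is over the pad. In the scene crop it hangs at (200,130), roughly level, with the pad at (172,205). I'll quantify its tilt and its pose.

```bash
python3 -c "
from h import *
for n in('scene','side'):
    z=np.load(n+'5.npz');w=world(n,z['d'].astype(float))[z['d']>0]
    s=w[(abs(w[:,0]-500-(w[:,1]+274)*0.09)<30)&(w[:,1]>-460)&(w[:,1]<-200)&(w[:,2]>110)&(w[:,2]<205)]
    if len(s)<20: print(n,len(s));continue
    print(n,len(s),np.percentile(s[:,1],[.5,99.5]).round(0))
    for y in range(-430,-210,20):
        q=s[abs(s[:,1]-y)<10]
        if len(q)>5: 
            b=q[q[:,2]<167]; print(y,len(q),'low',np.percentile(q[:,2],2).round(1),'bodytop',np.percentile(b[:,2],95).round(1) if len(b)>3 else None,'max',np.percentile(q[:,2],98).round(1),'x',np.median(q[:,0]).round(1))
"
```

```text
scene 1166 [-415. -226.]
-410 69 low 139.8 bodytop 165.8 max 195.1 x 476.3
-390 106 low 141.0 bodytop 166.1 max 197.3 x 481.1
-370 93 low 139.6 bodytop 166.1 max 197.3 x 476.0
-350 100 low 140.1 bodytop 166.5 max 197.4 x 483.7
-330 96 low 140.4 bodytop 166.3 max 197.5 x 480.1
-310 88 low 139.6 bodytop 166.2 max 197.1 x 480.2
-290 70 low 139.4 bodytop 166.3 max 188.3 x 481.6
-270 233 low 141.6 bodytop 166.0 max 204.0 x 488.9
-250 130 low 140.4 bodytop 166.3 max 197.1 x 495.4
-230 181 low 138.8 bodytop 165.5 max 191.1 x 499.7
side 358 [-406. -220.]
-410 6 low 164.8 bodytop 165.5 max 168.0 x 478.2
-390 11 low 144.4 bodytop 166.2 max 169.1 x 481.4
-350 9 low 141.2 bodytop 164.5 max 191.3 x 477.5
-330 11 low 143.8 bodytop 165.2 max 201.0 x 498.0
-310 14 low 150.7 bodytop 165.9 max 199.1 x 497.6
-290 20 low 144.1 bodytop 166.4 max 197.7 x 495.1
-270 90 low 163.0 bodytop 166.9 max 203.7 x 500.0
-250 54 low 150.9 bodytop 166.7 max 198.6 x 499.6
-230 137 low 139.4 bodytop 166.1 max 194.3 x 505.1
```

```bash
python3 -c "
from h import *
a=[]
for i in range(12):
    snapshot('wrist'); s=sense(); a.append(np.r_[s['ft_force'],s['wrist_torque'],s['tool_pos']])
a=np.array(a);print(a.mean(0).round(3),a.std(0).round(3))"
```

```text
[-1.31000e-01 -1.82000e-01 -8.20800e+00 -3.70000e-02 -4.00000e-03
 -2.00000e-03  5.00410e+02 -2.73695e+02  1.93303e+02] [0.571 0.511 0.466 0.024 0.032 0.036 0.083 0.395 0.044]
```

```bash
python3 -m crank '[[-0.5,0,0.4,0,0.5],[-0.5,0,1,0,0.5],[-0.5,0,2,0,0.5],[-0.5,0,3,0,0.5],[-0.5,0,3.8,0,0.5],[-0.5,0,4.4,0,0.5],[-0.5,0,4.7,0,0.5],[-0.5,0,4.8,0,0.5],[-0.5,0,4.9,0,0.5],[-0.5,0,5,0,0.5],[-0.5,0,5,0,0.5],[-0.5,0,5,0,0.5]]' 120
python3 -m crank '[[0,0,0.05,0,0.5],[0,0,0.1,0,0.5],[0,0,0.15,0,0.5],[0,0,0.15,0,0.5]]' 120
```

```text
time: 15.75
tool_pos: [499.9, -279.3, 143.6]
tcp_rot: [180.0, 0.0, 84.8]
ft_force: [-0.3, -0.8, -8.3]
finger_gap: 8.2
grip_force: 117.5
time: 16.15
tool_pos: [499.7, -279.2, 141.7]
tcp_rot: [-180.0, -0.0, 84.8]
ft_force: [-0.8, 0.1, -7.6]
finger_gap: 8.8
grip_force: 117.5
```

```bash
python3 -m crank '[[0,0,0.04,0,0.5],[0,0,0.08,0,0.5],[0,0,0.08,0,0.5]]' 120; python3 -m crank '[[0,0,0.04,0,0.5],[0,0,0.08,0,0.5],[0,0,0.08,0,0.5]]' 120
python3 -c "
from h import *
a=[]
for i in range(8):
    snapshot('wrist'); s=sense(); a.append(np.r_[s['ft_force'],s['wrist_torque'],s['tool_pos']])
a=np.array(a);print(a.mean(0).round(3))"
```

```text
time: 16.45
tool_pos: [499.8, -279.3, 141.0]
tcp_rot: [180.0, 0.0, 84.8]
ft_force: [-0.1, -0.5, -8.2]
finger_gap: 8.8
grip_force: 117.6
time: 16.75
tool_pos: [500.1, -279.5, 140.9]
tcp_rot: [180.0, 0.0, 84.8]
ft_force: [-2.2, 0.8, -1.3]
finger_gap: 8.2
grip_force: 118.4
[-2.45800e+00  8.87000e-01  1.33400e+00  1.73000e-01  4.90000e-01
 -8.00000e-03  5.00122e+02 -2.79481e+02  1.40875e+02]
```

```bash
python3 -m crank '[[0,0,0,0,0.5],[0,0,0,0,0.5],[0,0,0,0,0.5]]' 20; python3 -m crank '[[0,0,0,0,1.4],[0,0,0,0,1.6],[0,0,0,0,1.8]]' 20
python3 -c "
from h import *
for n in('scene',):
    p,d=snapshot(n);np.savez(n+'6.npz',p=p,d=d);w=world(n,d.astype(float))[d>0]
    s=w[(abs(w[:,0]-500-(w[:,1]+274)*0.09)<30)&(w[:,1]>-460)&(w[:,1]<-200)&(w[:,2]>60)&(w[:,2]<205)]
    for y in range(-410,-210,20):
        q=s[abs(s[:,1]-y)<10]; b=q[q[:,2]<116];print(y,len(q),np.percentile(b[:,2],95).round(1),np.percentile(q[:,2],98).round(1))
"
```

```text
time: 17.45
tool_pos: [500.2, -279.5, 140.9]
tcp_rot: [179.9, 0.0, 84.8]
ft_force: [-1.8, 0.4, 5.3]
finger_gap: 8.4
grip_force: 119.2
time: 17.75
tool_pos: [499.9, -279.3, 140.0]
tcp_rot: [180.0, -0.0, 84.8]
ft_force: [0.1, 0.2, -0.1]
finger_gap: 17.8
grip_force: 0.0
-410 102 114.3 144.4
-390 89 114.6 145.2
-370 93 114.3 144.9
-350 91 114.3 144.1
-330 78 114.0 142.8
-310 63 114.0 139.0
-290 199 114.3 194.3
-270 529 113.7 203.9
-250 153 114.7 145.3
-230 127 113.2 114.0
```

```bash
python3 -m crank '[[0,0,0,0,4],[0,0,0,0,4],[0,0,0,0,4],[0,0,-1,0,4],[0,0,-2,0,4],[0,0,-4,0,4],[0,0,-7,0,4],[0,0,-11,0,4],[0,0,-15,0,4],[0,0,-15,0,4],[0,0,-15,0,4],[0,0,-15,0,4],[0,0,-15,0,4],[0,0,-15,0,4]]'
python3 -c "
from h import *
a=[]
for n in('scene','side'):
    p,d=snapshot(n);a.append(p);w=world(n,d.astype(float))[d>0]
    s=w[(abs(w[:,0]-500-(w[:,1]+274)*0.09)<30)&(w[:,1]>-460)&(w[:,1]<-200)&(w[:,2]>60)&(w[:,2]<160)]
    print(n,[(y,np.percentile(q[:,2],95).round(1)) for y in range(-410,-210,20) for q in [s[(abs(s[:,1]-y)<10)&(s[:,2]<118)]] if len(q)>4])
cv2.imwrite('pics/f.png',cv2.resize(np.hstack(a),(800,300))[:,:,::-1])"
```

```text
time: 19.2
tool_pos: [499.3, -278.9, 288.8]
tcp_rot: [-179.9, -0.1, 84.8]
ft_force: [-0.4, -0.9, -0.3]
finger_gap: 40.0
grip_force: 0.0
scene [(-410, np.float64(115.6)), (-390, np.float64(113.9)), (-370, np.float64(114.2)), (-350, np.float64(114.6)), (-330, np.float64(113.9)), (-310, np.float64(114.6)), (-290, np.float64(114.3)), (-270, np.float64(113.7)), (-250, np.float64(115.9)), (-230, np.float64(113.0))]
side [(-410, np.float64(116.2)), (-390, np.float64(116.6)), (-370, np.float64(117.1)), (-350, np.float64(115.9)), (-330, np.float64(115.9)), (-310, np.float64(116.1)), (-290, np.float64(115.9)), (-270, np.float64(116.0)), (-250, np.float64(116.2)), (-230, np.float64(114.3))]
```

View pics/f.png

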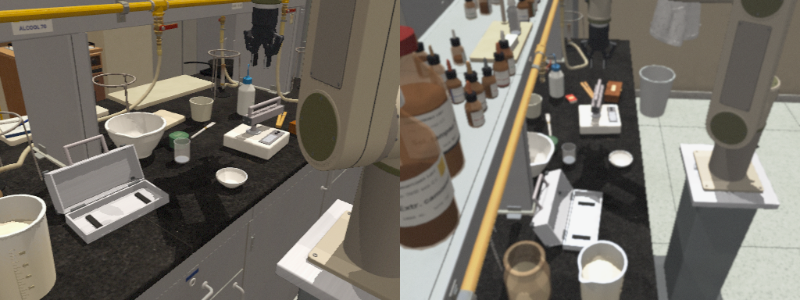

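The bar rests level on the pad at (262,115), and the lid is open at (110,170). The dish (231,178) and beaker (182,150) have not moved, and the gripper is clear.

```bash
python3 -c "
from bench import hand_in; print(hand_in())"
```

```text
the job is handed in; nothing more can be done
None
```

The job is handed in at about 19 s of robot time: the lid stays open by itself, the bar rests level on the weighing pad, the gripper has let go and is clear, and the beaker and dish look unmoved in the last pictures.

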